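# Ink a rubber stamp and hold it on the red frame

### The job

Pick up the rubber stamp by its brown knob, press its face gently and flat on the middle of the purple ink pad for about a second, lift it clear, then set it flat and squarely inside the red frame of the paper slip and press lightly. Keep it pressed there, steady, for three seconds, and finish while still holding it pressed in the frame: do not let go. Do not touch the blue-framed slip with the stamp, press hard, or disturb the green marker, the tape roll and the eraser.

Things in the scene. Friction and masses are not known exactly. Their poses are not given: they have to be found in the camera images.
- stamp_mid (a point): Centre of the loose rubber stamp, half-way up, 32 mm above its face; it starts upright on the desk. z up out of the knob. Base 24 mm (x) by 50 mm (y), 12 mm high; round stem 14 mm thick; brown knob 24 mm (x) by 34 mm (y), from 30 to 64 mm above the face. Grasp the knob across its 24 mm, about 47 mm above the face. The stamp may be used either way round.
- stamp_face (a point): Centre of the stamp's flat printing face, the underside of its base; same axes as stamp_mid, which lies 32 mm above it.
- stamp: The same stamp, 40 to 75 g; origin at the centre of its printing face, same axes.
- ink_centre (a point): Centre of the top of the purple ink pad, 16 mm above the desk; pad 58 mm (x) by 84 mm (y), x and y along its sides, z up.
- ink_pad: The purple springy pad; origin on the desk 16 mm below its top, same axes. Pressed, it sinks straight down 1 mm per 1.2 N, at most 8 mm (10 N), then is hard. It lies in a grey tray, 66 x 92 mm, rim 7 mm high, fixed to the desk.
- red_slip_frame (a point): Centre of the red frame printed on a white paper slip (56 x 82 mm), on the paper, 16 mm above the desk. x along its short side, y along its long side, z up; opening 38 x 64 mm. This is the frame to stamp. The two slips and the ink pad may stand in each other's places.
- red_slip: The red-framed slip's springy rubber mat, 58 x 84 mm, in a black tray 66 x 92 mm with a 7 mm rim, fixed to the desk; origin on the desk 16 mm below the frame's centre, same axes. Pressed, the paper sinks straight down 1 mm per 1.5 N, at most 8 mm (12 N), then is hard.
- blue_slip_frame (a point): Centre of the blue frame printed on a white paper slip (56 x 82 mm), on the paper, 16 mm above the desk. x along its short side, y along its long side, z up; opening 38 x 64 mm. Leave this one alone.
- blue_slip: The blue-framed slip's springy rubber mat, 58 x 84 mm, in a black tray 66 x 92 mm with a 7 mm rim, fixed to the desk; origin on the desk 16 mm below the frame's centre, same axes. Pressed, the paper sinks straight down 1 mm per 1.5 N, at most 8 mm (12 N), then is hard.
- marker_green: Bystander: green marker pen lying on the desk, 16 x 122 x 17 mm, long along its y; origin at the centre of its underside.
- tape_roll: Bystander: roll of tan tape, 49 mm across, 19 mm high; origin at the centre of its underside.
- monitor: Fixed obstacle, always in this place: large black monitor seen from behind. Its screen is a thin upright slab across x = 0.59 to 0.65 m, from y = -0.085 m to the left, 0.1 to 0.48 m above the desk; its flat foot lies left of y = 0.14 m. Keep the gripper and arm clear of it. Origin under its stand, on the desk.
- eraser: Bystander: blue and white eraser, 20 x 42 x 13 mm; origin at the centre of its underside.
Things that resemble listed ones, but are neither listed nor needed, are in the scene too. Leave any pink look-alike of the stamp alone.

How it is judged:
By the outcome, as a careful person would: the job done as asked, in the order asked, and still so for the second after the job is handed in, while the arm keeps its last pose, push and grip.
It also fails if it takes over 54 s, if anything falls off the work surface, if the arm or the gripper's body presses on something with over 40 N, if the wrist force passes 120 N, or if a joint passes its speed limit or range.

### The arm

A 7-joint arm with a two-finger parallel gripper is mounted at the origin on a cart in front of the work surface, level with it; the furniture and walls round the work are solid. World frame = base frame: x ahead of the robot, y to its left, z up, the work surface at z = 0. Lengths are in m, angles in degrees, forces in N, time in s.
With the tool pointing down it reaches from about 0.4 to 0.85 m from the base axis. Payload 10.4 kg.
Tool frame: the origin (TCP) lies between the finger pads; the fingertips stand bot.tips_ahead ahead of it and the grasp point (between the pads) lies 2 mm behind it (bot.tips_ahead is the distance from the TCP to the fingertips, in m); z points along the fingers, y is the direction in which the jaws open and shut (so a half turn about z gives the same grasp; the last joint's range is limited). The gripper opens to 85 mm and grips with 20 to 120 N. Pads are 22 mm wide; open, the fingers measure 114 mm over their backs; the gripper's body (76 mm by 85 mm) begins 54 mm behind the grasp point. The pads swing forward as they close: fully open they stand 13 mm farther back than shut.
Start: joints at [73.19, 19.034, -3.707, 83.658, 1.238, 77.344, -5.071], TCP at [0.167, -0.602, 0.248] pointing down, gripper open.
Joint ranges: [-148.97, 148.97], [-28.65, 121.19], [-84.17, 76.75], [9.2, 138.47], [-72.65, 252.65], [3.7, 117.97], [-149.18, 149.18]. Speed limits (degrees/s): [127.2, 127.2, 159.86, 159.86, 180, 180, 180].

### API

Orientations are given as [roll, pitch, yaw] about the fixed x, y, z axes, in that order (R = Rz(yaw) Ry(pitch) Rx(roll)).
In Python, from station import bot, cams, workorder gives the robot as it stands. The module is installed in compiled form; this text tells all that it offers.
- The arm moves only by the tool move_arm, never from a script. Its argument "series" is one flat list of numbers, 7 for each row, row after row: the turn, a rotation vector about the world's x, y, z in degrees, then the shift along the world's x, y, z in mm, then the gripper command: -1 is fully open, 1 is shut, values between are in proportion. A call has 1 to 10 rows; each row is the pose to reach, as a shift and turn from the pose commanded when the call began; what a row does not reach only later rows make up. A row lasts 1/12 s, in which the tool goes at most 41.7 mm and 7.16 degrees, less where a joint would pass 70% of its speed; a pose out of reach is approached as far as the arm can. A call with a gripper value outside its range is refused whole. The fingers move at their own pace and stop on an object; "grip_force" is the grip in N (left out, the last holds). Time passes only in rows, so rows that repeat a pose let the fingers close. It gives the time, the measured TCP pose, the force and the opening at its end, in the units of the state.
- bot.get_state(): the state, without advancing time (a new reading comes with each control period).
- cams.read_camera(name): name is "scene" or "top" or "wrist"; returns a dict with "image" (400x640x3 uint8, blue, green, red), "intrinsics" (3x3 intrinsics, pixels), "k1" (the pictures are not rectified: a ray, as slopes to the right and down, at radius r is drawn at 1 + k1 r^2 times it, then the intrinsics apply), "camera_from_world" (4x4, takes a point from world to camera coordinates); the wrist camera has in their place "hand_eye" (4x4, takes a point from camera to tool coordinates, whose origin is the TCP and whose axes are the flange's). Camera axes: x right, y up, looking along -z (the intrinsics and any distortion apply to the point x, -y, -z); pixel columns grow to the right and rows downward; lengths in m; the calibration is good to about 2 mm. A picture is of the moment at which its call begins: read the wrist's pose just before it. There is no depth.
- workorder.job_done(): hands the job in, once; it reports no verdict.
The state is a dict: "clock": time; "joint_positions": joint angles; "joint_vel": joint speeds; "tau": joint torques, N m; "ee_pos": TCP position; "ee_rot": TCP orientation; "wrist_force": force on the tool from outside, world axes, zero at the start; "ft_torque": the same for the moment, N m; "width": opening from 0.0 (shut) to 1.0 (fully open).
Only numpy, scipy, OpenCV 4.12 (cv2) and the standard library are available. Lean on these libraries where they do the work, as an engineer would, in place of code of your own. Each camera call takes 0.05 s, during which the arm holds its last target.

## Working session

There is one attempt and no reset: what is moved stays moved. The work goes in short steps, Python scripts to look and compute and a tool call to move; the robot and the scene stay as the last step left them, time stands still between calls to the robot, and variables do not carry over. Pictures are saved under pics/ and viewed, and the job is handed in when it is done.

Besides the shell and the picture viewer there is one more tool, called after ">>>" as a command line: name --argument value ..., lists and objects as JSON in quotes. move_arm: Moves the arm, as the interface text tells. Its arguments: {"type":"object","properties":{"series":{"type":"array"},"grip_force":{"type":"number"}},"required":["series"]}

```bash
mkdir -p pics; python3 - <<'E'
from station import bot,cams
import cv2
print(bot.get_state(), bot.tips_ahead)
for n in ["scene","top","wrist"]:
    c=cams.read_camera(n); cv2.imwrite(f"pics/a_{n}.png",c["image"])
    print(n,{k:v for k,v in c.items() if k!="image"})
E
```

```text
{'clock': 0.0, 'joint_positions': array([73.19054249, 19.07340218, -3.70767218, 83.70575523,  1.2362919 ,
       77.34341743, -5.07148924]), 'joint_vel': array([-0.00484148, -0.00568286,  0.02280048, -0.00066294, -0.03550963,
        0.03902859, -0.02476555]), 'tau': array([ 6.71118578e-04, -6.25435567e+01,  4.91931033e-02, -3.91592181e+01,
        1.60613086e-02,  1.02312016e-02,  1.40531904e-05]), 'ee_pos': array([ 0.16709216, -0.60188494,  0.24750246]), 'ee_rot': array([-1.79917246e+02,  2.34415359e-03,  1.55152795e+01]), 'wrist_force': array([0.40352934, 0.23163151, 0.26592911]), 'ft_torque': array([-0.00968429,  0.01786302, -0.03772764]), 'width': 0.999468537266948} 0.017
scene {'intrinsics': array([[435.85834723,   0.        , 309.99537619],
       [  0.        , 435.85834723, 197.52627654],
       [  0.        ,   0.        ,   1.        ]]), 'k1': -0.020144206410014704, 'camera_from_world': array([[-0.70688577, -0.70724088, -0.01108382,  0.39176609],
       [ 0.41783375, -0.43016514,  0.80023303, -0.26055341],
       [-0.57072538,  0.56104215,  0.59958673, -0.86659729],
     
[... 479 characters left out ...]
6362934e-02,  9.88340610e-01,
        -8.38424033e-01],
       [ 0.00000000e+00,  0.00000000e+00,  0.00000000e+00,
         1.00000000e+00]])}
wrist {'intrinsics': array([[289.28907014,   0.        , 321.75173916],
       [  0.        , 289.28907014, 200.67262924],
       [  0.        ,   0.        ,   1.        ]]), 'k1': -0.04291134790975743, 'hand_eye': array([[ 9.41397307e-04,  9.45736636e-01,  3.24932806e-01,
         8.42457381e-02],
       [ 9.99999497e-01, -7.77597089e-04, -6.33961159e-04,
        -8.73104947e-04],
       [-3.46893490e-04,  3.24933239e-01, -9.45736892e-01,
        -1.24975007e-01],
       [ 0.00000000e+00,  0.00000000e+00,  0.00000000e+00,
         1.00000000e+00]])}
```

View pics/a_top.png

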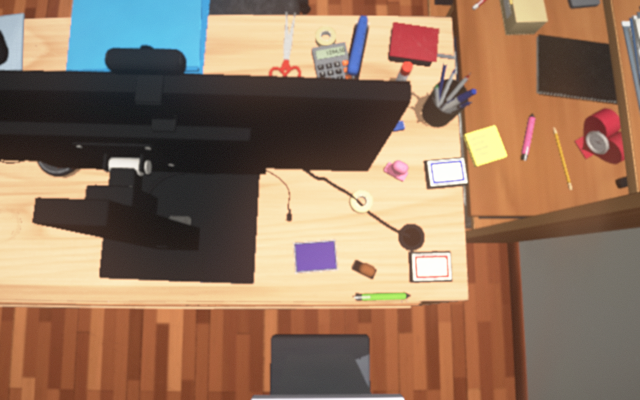

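View pics/a_scene.png

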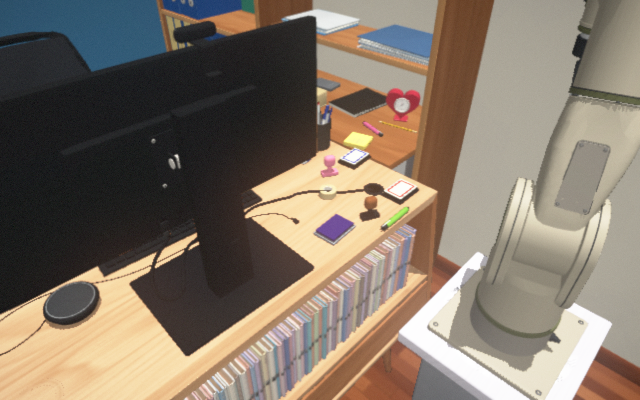

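View pics/a_wrist.png

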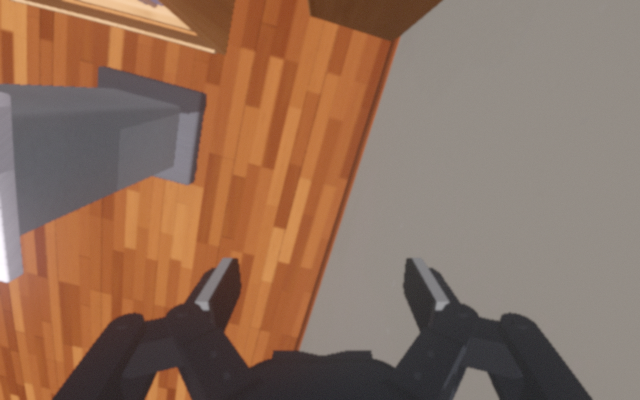

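The top view shows the purple pad at about (316,256), the brown-knobbed stamp at (365,269), the red slip at (431,266) and the blue slip at (446,172). The pink look-alike is at (398,170) and the marker at (382,296). Next I'll enlarge the work area.

```bash
python3 - <<'E'
import cv2
i=cv2.imread("pics/a_top.png")[225:310,285:465]
cv2.imwrite("pics/b_top.png",cv2.resize(i,None,fx=4.4,fy=4.4,interpolation=cv2.INTER_CUBIC))
i=cv2.imread("pics/a_scene.png")[140:250,300:450]
cv2.imwrite("pics/b_scene.png",cv2.resize(i,None,fx=5,fy=5,interpolation=cv2.INTER_CUBIC))
E
```

```text
(no output)
```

View pics/b_top.png

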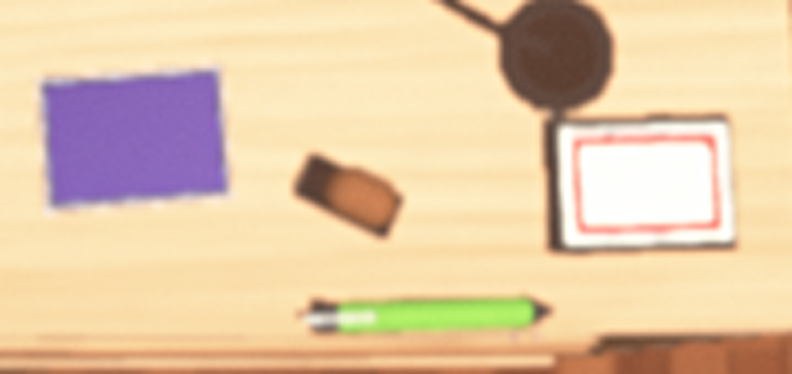

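View pics/b_scene.png

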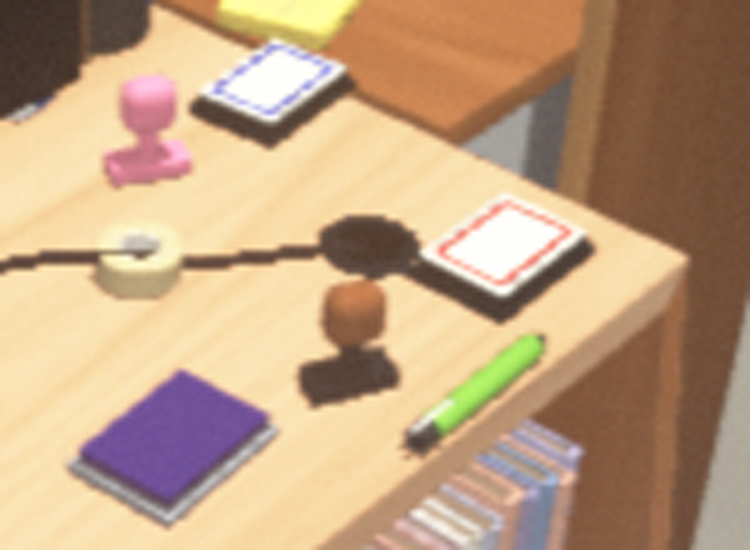

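```bash
cat > h.py <<'E'
import numpy as np, cv2
from scipy.spatial.transform import Rotation as R
from scipy.optimize import brentq
def ray(c,px):
    K=c["intrinsics"]; d=np.array([(px[0]-K[0,2])/K[0,0],(px[1]-K[1,2])/K[1,1]])
    rd=np.hypot(*d); r=rd
    for _ in range(30): r=rd/(1+c["k1"]*r*r)
    s=d*(r/rd if rd>0 else 1)
    return np.array([s[0],-s[1],-1.])
def wcam(c,pos,rot):  # world_from_camera
    T=np.eye(4);T[:3,:3]=R.from_euler('xyz',rot,degrees=True).as_matrix();T[:3,3]=pos
    return T@c["hand_eye"]
def toz(c,px,z,W=None):
    if W is None: W=np.linalg.inv(c["camera_from_world"])
    d=W[:3,:3]@ray(c,px); o=W[:3,3]; return o+d*(z-o[2])/d[2]
def proj(c,P,W=None):
    M=c["camera_from_world"] if W is None else np.linalg.inv(W)
    p=M@np.append(P,1); s=np.array([p[0],-p[1]])/-p[2]; s=s*(1+c["k1"]*(s@s)); K=c["intrinsics"]
    return np.array([K[0,0]*s[0]+K[0,2],K[1,1]*s[1]+K[1,2]])
E
python3 - <<'E'
from station import cams
from h import *
np.set_printoptions(precision=4,suppress=True)
c=cams.read_camera("top"); s=cams.read_camera("scene")
f=lambda u,v:((u+.5)/4.4-.5+285,(v+.5)/4.4-.5+225)
g=lambda u,v:((u+.5)/5-.5+300,(v+.5)/5-.5+140)
def quad(n,Q,z,cc,ff):
    P=np.array([toz(cc,ff(*q),z) for q in Q]); m=P.mean(0)
    e=[np.linalg.norm(P[i]-P[i-1]) for i in range(4)]
    d=P[1]-P[0]; print(n,m,np.array(e), "dir01",np.degrees(np.arctan2(d[1],d[0])),"dir12",np.degrees(np.arctan2(*(P[2]-P[1])[1::-1])))
quad("pad t",[(42,82),(217,72),(228,192),(52,207)],.016,c,f)
quad("pad s",[(183,371),(270,422),(172,502),(80,455)],.016,s,g)
quad("red t",[(574,140),(713,133),(722,228),(582,235)],.016,c,f)
quad("red s",[(505,198),(572,233),(500,284),(440,243)],.016,s,g)
quad("blue s",[(278,41),(335,70),(265,118),(215,86)],.016,s,g)
print("base L edge mid t",toz(c,f(315,153),.012),toz(c,f(295,190),.012))
print("knob R edge t",toz(c,f(402,200),.058),toz(c,f(388,237),.058))
print("base s corners",[toz(s,g(*q),.012) for q in [(300,374),(310,405)]],toz(s,g(397,380),.0))
print("marker",[toz(c,f(*q),.017) for q in [(305,315),(552,311)]])
print("knob top centre s",toz(s,g(353,285),.064), "knob mid", toz(s,g(353,315),.047))
E
```

```text
pad t [0.4431 0.0242 0.016 ] [0.0599 0.0848 0.0577 0.0847] dir01 -86.863873236559 dir12 -175.26288964975856
pad s [0.4412 0.024  0.016 ] [0.0853 0.0592 0.0789 0.0565] dir01 -179.68570131214165 dir12 93.57365768497426
red t [ 0.4198 -0.2242  0.016 ] [0.0456 0.0686 0.0458 0.0687] dir01 -87.56421405845894 dir12 -177.04886075879787
red s [ 0.4238 -0.2308  0.016 ] [0.0622 0.0478 0.068  0.0477] dir01 177.07848596918268 dir12 89.40849684073285
blue s [ 0.6301 -0.273   0.016 ] [0.0701 0.0493 0.074  0.0472] dir01 176.9766684024397 dir12 93.92279759168862
base L edge mid t [ 0.4357 -0.0631  0.012 ] [ 0.418  -0.0531  0.012 ]
knob R edge t [ 0.4136 -0.0976  0.058 ] [ 0.3968 -0.0908  0.058 ]
base s corners [array([ 0.4318, -0.0613,  0.012 ]), array([ 0.4119, -0.0455,  0.012 ])] [ 0.4007 -0.1051  0.    ]
marker [array([ 0.359 , -0.0566,  0.017 ]), array([ 0.3599, -0.1751,  0.017 ])]
knob top centre s [ 0.4197 -0.0845  0.064 ] knob mid [ 0.4169 -0.0829  0.047 ]
```

>>> move_arm --series '[0,0,2,8,16,0,-1,0,0,5,22,46,0,-1,0,0,8,37,78,0,-1,0,0,11,54,113,0,-1,0,0,14,71,148,0,-1,0,0,18,88,183,0,-1,0,0,22,105,218,0,-1,0,0,26,122,253,0,-1,0,0,30,139,288,0,-1,0,0,34,156,323,0,-1]'

```text
clock: 1.08
ee_pos: [0.3235, -0.2774, 0.2484]
ee_rot: [180.0, 0.0, 49.7]
wrist_force: [1.8, -1.4, -0.6]
width: 0.995
```

>>> move_arm --series '[0,0,2,16,33,-5,-1,0,0,5,32,66,-10,-1,0,0,8,48,98,-20,-1,0,0,10,62,129,-30,-1,0,0,12,75,156,-38,-1,0,0,13,85,176,-43,-1,0,0,14,90,188,-46,-1,0,0,14,92,192,-48,-1,0,0,14,92,192,-48,-1,0,0,14,92,192,-48,-1]'

```text
clock: 1.92
ee_pos: [0.4149, -0.0885, 0.2004]
ee_rot: [-180.0, 0.0, 63.4]
wrist_force: [0.5, -0.5, -0.4]
width: 0.999
```

```bash
python3 - <<'E'
from station import bot,cams
import cv2,json
s=bot.get_state(); c=cams.read_camera("wrist")
cv2.imwrite("pics/c_wrist.png",c["image"]); json.dump([list(s["ee_pos"]),list(s["ee_rot"])],open("c.json","w"))
print(s["ee_pos"],s["ee_rot"],s["joint_positions"],s["wrist_force"])
E
```

```text
[ 0.41486189 -0.0884722   0.20039955] [-1.79995970e+02  1.88619542e-02  6.34148071e+01] [ 44.69095729  -3.11168175 -37.09621918 114.0952212   -2.00009181
  68.40950946 -18.21323637] [ 0.5006429  -0.50973216 -0.38908293]
```

View pics/c_wrist.png

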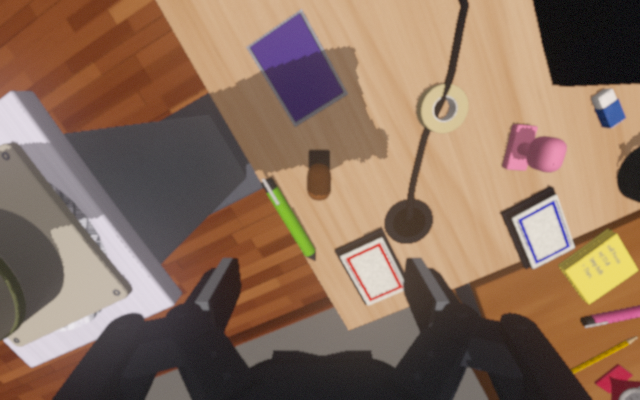

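The wrist view shows the brown stamp at about (319,175), lined up with the tool axes. The pad is at (297,68), the red slip at (372,270), the blue slip at (543,230), the pink look-alike at (540,150) and the marker at (290,218). I'll enlarge it to measure.

```bash
python3 - <<'E'
import cv2
i=cv2.imread("pics/c_wrist.png")
for n,(a,b,c,d) in {"st":(135,215,270,370),"pad":(5,130,235,355),"red":(225,310,325,425)}.items():
    cv2.imwrite(f"pics/c_{n}.png",cv2.resize(i[a:b,c:d],None,fx=4 if n=="pad" else 6,fy=4 if n=="pad" else 6,interpolation=cv2.INTER_CUBIC))
E
```

```text
(no output)
```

View pics/c_st.png

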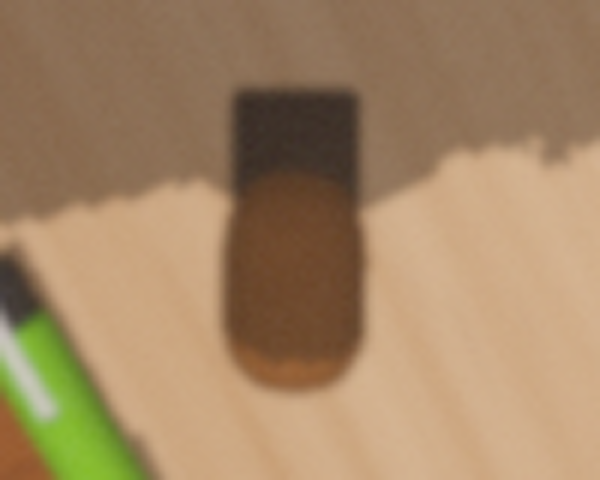

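View pics/c_pad.png

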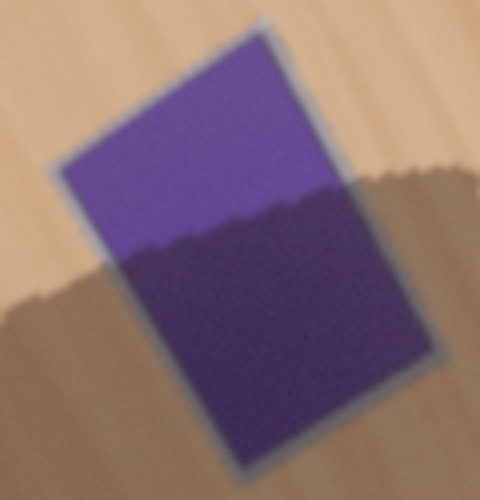

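View pics/c_red.png

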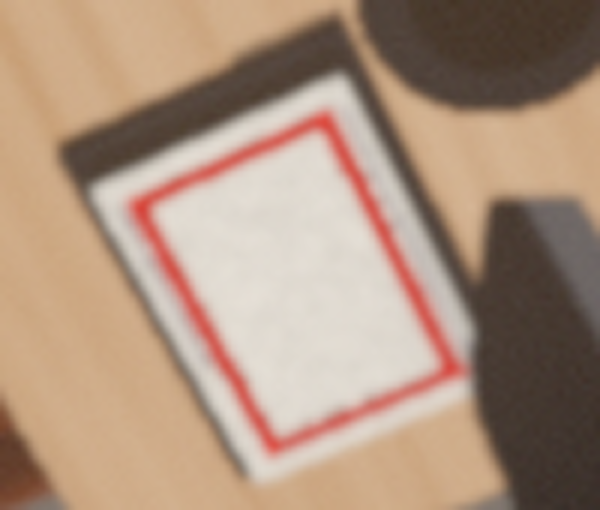

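```bash
python3 - <<'E'
from station import cams
from h import *
import json
np.set_printoptions(precision=4,suppress=True)
c=cams.read_camera("wrist"); p,r=json.load(open("c.json")); W=wcam(c,p,r)
f=lambda s,o:(lambda u,v:((u+.5)/s-.5+o[0],(v+.5)/s-.5+o[1]))
pad=f(4,(235,5));red=f(6,(325,225));st=f(6,(270,135))
def quad(n,Q,z,ff):
    P=np.array([toz(c,ff(*q),z,W) for q in Q]); m=P.mean(0)
    e=[np.linalg.norm(P[i]-P[i-1]) for i in range(4)]
    a=lambda i,j:np.degrees(np.arctan2(*(P[i]-P[j])[1::-1]))
    print(n,m,np.array(e),"angles",a(0,1),a(3,2),a(0,3),a(1,2))
    return m
m=quad("pad",[(265,32),(437,350),(242,468),(65,173)],.016,pad)
quad("redout",[(330,113),(468,377),(270,453),(130,205)],.016,red)
quad("redin",[(322,128),(447,371),(277,440),(152,208)],.016,red)
quad("paper",[(345,72),(478,335),(258,482),(90,188)],.016,red)
A=toz(c,st(235,90),0,W);B=toz(c,st(357,90),0,W); print("edge",A,B,np.linalg.norm(A-B),np.degrees(np.arctan2(*(B-A)[1::-1])))
y=np.array([A[1]-B[1],B[0]-A[0],0]);y/=np.linalg.norm(y);print("centre via base",(A+B)/2-y*.025,y)
# side lines of base
L=[toz(c,st(*q),.012,W) for q in [(235,110),(234,180),(357,110),(357,180)]]; 
for i,j in((1,0),(3,2)):print("side",np.degrees(np.arctan2(*(L[j]-L[i])[1::-1])))
print("width",np.linalg.norm(L[0]-L[2]))
# knob sides widest at z~.047
K1=toz(c,st(224,275),.05,W);K2=toz(c,st(364,275),.05,W);print("knob",(K1+K2)/2,np.linalg.norm(K1-K2))
for z in(.05,.06):print("knob ends",toz(c,st(295,170),z,W),toz(c,st(295,392),z-.02,W))
E
```

```text
pad [0.4451 0.0247 0.016 ] [0.0576 0.0825 0.0577 0.0811] angles 93.98033644829067 93.90329452140772 4.960355959223757 3.5721430861158017
redout [ 0.4214 -0.2225  0.016 ] [0.0444 0.0711 0.0452 0.0689] angles 91.73356079325298 91.10825655165554 1.3355915666352138 -1.453945108092581
redin [ 0.4215 -0.2223  0.016 ] [0.038  0.0653 0.0391 0.0638] angles 91.25660266888863 90.276434456378 1.954987467988839 -0.19294941077234098
paper [ 0.4216 -0.2182  0.016 ] [0.0562 0.0692 0.0578 0.0819] angles 91.36891061196948 91.104322606243 0.8941362098395454 13.572177348801569
edge [ 0.4166 -0.052   0.    ] [ 0.4371 -0.0622  0.    ] 0.022828980039962973 -26.541179000219444
centre via base [ 0.4157 -0.0794  0.    ] [0.4468 0.8946 0.    ]
side 61.84565949265317
side 63.923835037478746
width 0.02206604312050167
knob [ 0.4169 -0.0771  0.05  ] 0.02294159173869285
knob ends [ 0.4249 -0.0616  0.05  ] [ 0.4047 -0.1013  0.03  ]
knob ends [ 0.4259 -0.0598  0.06  ] [ 0.4063 -0.0983  0.04  ]
```

The measured sizes match the given ones: pad 57.7 x 82 mm and red opening 38.5 x 64.5 mm. Stamp candidates are the brown-knobbed, dark-based one at (319,175) and the pink one at (540,150); only the brown one fits, and the crop confirms it. It stands at (0.416, -0.079), with its x axis at -27°. I'll go down part way with the jaws half closed.

>>> move_arm --series '[0,0,0,0,2,-10,0,0,0,0,0,4,-25,0,0,0,0,1,6,-45,0,0,0,0,1,8,-65,0,0,0,0,1,9,-82,0,0,0,0,1,9,-93,0,0,0,0,1,9,-98,0,0,0,0,1,9,-100,0,0,0,0,1,9,-100,0]' --grip_force 50

```text
clock: 2.77
ee_pos: [0.4163, -0.0785, 0.1004]
ee_rot: [180.0, -0.0, 63.5]
wrist_force: [-0.6, -0.5, -0.0]
width: 0.499
```

```bash
python3 - <<'E'
from station import bot,cams
from h import *
s=bot.get_state(); c=cams.read_camera("wrist"); W=wcam(c,s["ee_pos"],s["ee_rot"])
cv2.imwrite("pics/d_wrist.png",c["image"])
print(s["ee_pos"],s["ee_rot"],s["width"],s["wrist_force"])
y=np.array([.451,.8925,0]);x=np.array([.8925,-.451,0]);C=np.array([.416,-.079,0])
for z in(0,.012):print([proj(c,C+a*.012*x+b*.025*y+[0,0,z],W).round() for a,b in((1,1),(1,-1),(-1,-1),(-1,1))])
print(proj(c,C+[0,0,.047],W))
E
```

```text
[ 0.41629301 -0.07845814  0.10038751] [ 1.79997593e+02 -8.35024509e-03  6.34901458e+01] 0.4987615738371964 [-0.58792154 -0.52732791 -0.02108529]
[array([337., 181.]), array([336., 237.]), array([308., 237.]), array([307., 180.])]
[array([338., 185.]), array([336., 243.]), array([307., 243.]), array([306., 185.])]
[321.90984478 234.13175896]
```

View pics/d_wrist.png

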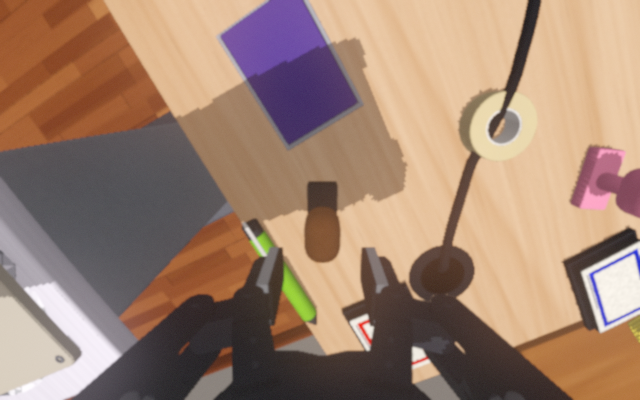

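The base lies within 1-2 px of the prediction (columns 308-337, top row 182), so I'll go down and close.

>>> move_arm --series '[0,0,0,0,0,-8,0,0,0,0,0,0,-20,0,0,0,0,0,0,-34,0,0,0,0,0,0,-46,0,0,0,0,0,0,-53,0,0,0,0,0,0,-55,0,0,0,0,0,0,-55,0.2,0,0,0,0,0,-55,0.3,0,0,0,0,0,-55,0.4,0,0,0,0,0,-55,1]'

```text
clock: 3.65
ee_pos: [0.4168, -0.0784, 0.0461]
ee_rot: [179.9, 0.0, 63.5]
wrist_force: [-1.4, -0.3, 2.7]
width: 0.264
```

>>> move_arm --series '[0,0,0,0,0,0,1,0,0,0,0,0,0,1,0,0,0,0,0,0,1,0,0,0,0,0,0,1,0,0,0,0,0,0,1]'

```text
clock: 4.07
ee_pos: [0.4168, -0.0784, 0.0461]
ee_rot: [179.9, 0.0, 63.5]
wrist_force: [-1.2, 0.3, 7.4]
width: 0.263
```

```bash
python3 - <<'E'
from station import bot,cams
from h import *
s=bot.get_state(); c=cams.read_camera("wrist"); 
cv2.imwrite("pics/e_wrist.png",c["image"])
print(s["ee_pos"],s["ee_rot"],s["width"],s["wrist_force"])
E
```

```text
[ 0.41676961 -0.07835637  0.0461206 ] [1.79920081e+02 1.86797347e-03 6.35147760e+01] 0.26309132164767085 [-1.21355878  0.29831772  7.41299799]
```

View pics/e_wrist.png

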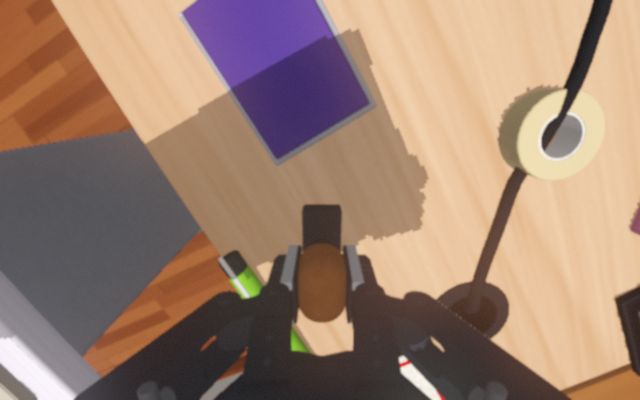

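The stamp is gripped at width 0.263 (22 mm) with the knob between the pads. I'll lift it and carry it over the pad, turning +31°.

>>> move_arm --series '[0,0,0,0,0,4,1,0,0,0,0,0,14,1,0,0,0,0,0,28,1,0,0,0,0,0,42,1,0,0,3,2,8,50,1,0,0,8,6,23,54,1,0,0,13,11,42,54,1,0,0,18,17,62,54,1,0,0,24,22,82,54,1,0,0,28,26,96,54,1]'

```text
clock: 4.95
ee_pos: [0.4427, 0.0195, 0.1004]
ee_rot: [179.9, -0.0, 91.9]
wrist_force: [0.4, -0.9, -0.7]
width: 0.265
```

>>> move_arm --series '[0,0,2,1,4,0,1,0,0,3,2,6,0,1,0,0,3,2,7,0,1,0,0,3,2,7,0,1,0,0,3,2,7,0,1]'

```text
clock: 5.37
ee_pos: [0.444, 0.0238, 0.0993]
ee_rot: [-180.0, 0.0, 94.4]
wrist_force: [-0.5, -1.0, -0.2]
width: 0.263
```

```bash
python3 - <<'E'
from station import bot,cams
from h import *
s=bot.get_state(); print(s["ee_pos"],s["ee_rot"],s["width"],s["wrist_force"],s["ft_torque"])
for n in("wrist","top","scene"):
    c=cams.read_camera(n); im=c["image"]
    if n!="wrist": 
        a=(225,285) if n=="top" else (140,280)
        im=cv2.resize(im[a[0]:a[0]+110,a[1]:a[1]+150],None,fx=5,fy=5,interpolation=cv2.INTER_CUBIC)
    cv2.imwrite(f"pics/f_{n}.png",im)
E
```

```text
[0.44400612 0.02377418 0.0993367 ] [-1.79986991e+02  2.24540811e-02  9.43621624e+01] 0.26309986762438375 [-0.51598389 -1.04654249 -0.15401032] [-0.002666    0.00223495  0.01023915]
```

View pics/f_wrist.png

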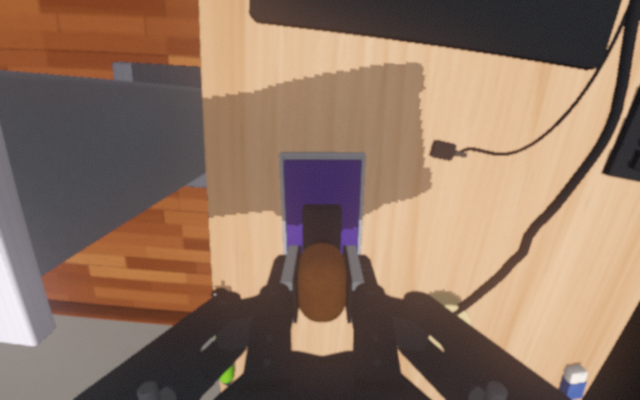

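View pics/f_scene.png

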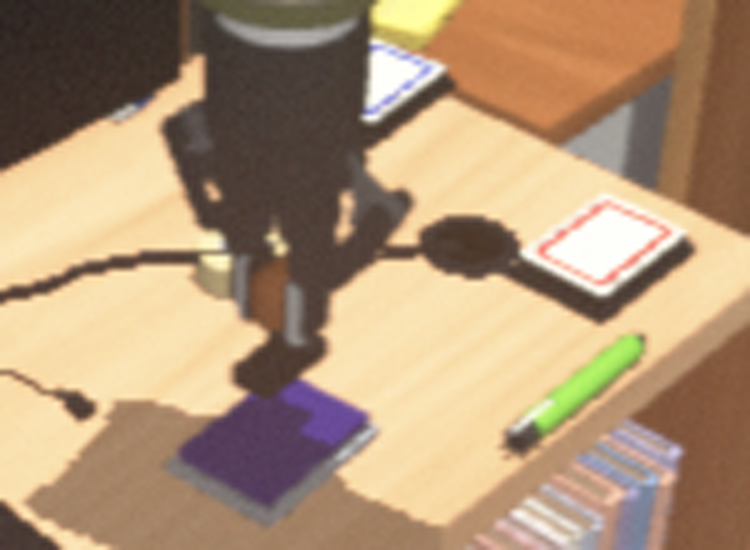

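```bash
python3 - <<'E'
from station import bot,cams
from h import *
np.set_printoptions(precision=4,suppress=True)
s=bot.get_state(); c=cams.read_camera("wrist"); W=wcam(c,s["ee_pos"],s["ee_rot"])
im=c["image"]; cv2.imwrite("pics/f2.png",cv2.resize(im[140:260,265:380],None,fx=5,fy=5,interpolation=cv2.INTER_CUBIC))
E
```

```text
(no output)
```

View pics/f2.png

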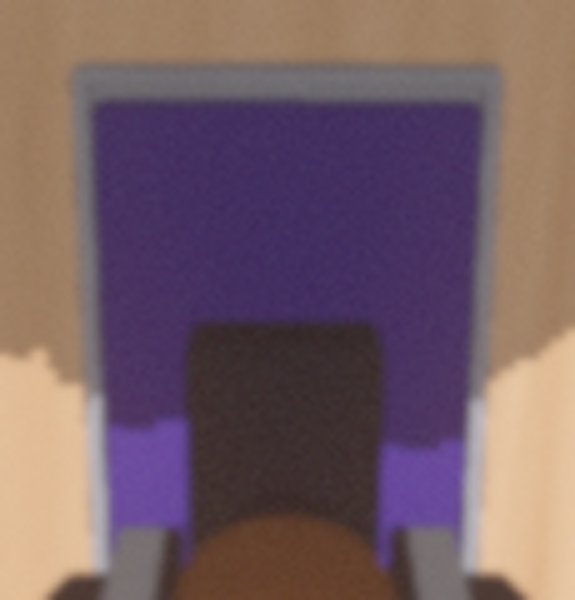

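```bash
python3 - <<'E'
from station import bot,cams
from h import *
np.set_printoptions(precision=4,suppress=True)
s=bot.get_state(); c=cams.read_camera("wrist"); W=wcam(c,s["ee_pos"],s["ee_rot"])
f=lambda u,v:((u+.5)/5-.5+265,(v+.5)/5-.5+140)
A=toz(c,f(93,102),.016,W);B=toz(c,f(480,102),.016,W);print("pad edge",A,B,np.linalg.norm(A-B))
u=(B-A)/np.linalg.norm(B-A); d=np.array([-u[1],u[0],0]); print("angle x",np.degrees(np.arctan2(u[1],u[0])),"centre",(A+B)/2-d*.042)
L=toz(c,f(93,102),.016,W);L2=toz(c,f(109,500),.016,W);Rr=toz(c,f(466,500),.016,W);print("sides",L,L2,Rr)
z=s["ee_pos"][2]-.0461
A=toz(c,f(190,325),z,W);B=toz(c,f(381,325),z,W);u=(B-A)/np.linalg.norm(B-A); d=np.array([-u[1],u[0],0]);
print("base bottom edge",A,B,np.linalg.norm(A-B),np.degrees(np.arctan2(u[1],u[0])),"centre",(A+B)/2-d*.025,"tcp",s["ee_pos"])
E
```

```text
pad edge [0.4131 0.0663 0.016 ] [0.4692 0.0707 0.016 ] 0.05630878286047036
angle x 4.499968026810881 centre [0.4444 0.0267 0.016 ]
sides [0.4131 0.0663 0.016 ] [0.4179 0.0023 0.016 ] [0.4748 0.0068 0.016 ]
base bottom edge [0.4307 0.0466 0.0532] [0.4546 0.0484 0.0532] 0.02400520859730214 4.498774240061538 centre [0.4446 0.0226 0.0532] tcp [0.4442 0.0243 0.0993]
```

Square to the pad (4.5°), needing +3 mm in y. I'll come down to just above the pad.

>>> move_arm --series '[0,0,0,0,1,-4,1,0,0,0,0,2,-12,1,0,0,0,0,3,-21,1,0,0,0,0,3,-29,1,0,0,0,0,3,-33,1,0,0,0,0,3,-35,1,0,0,0,0,3,-35,1,0,0,0,0,3,-35,1]'

```text
clock: 6.28
ee_pos: [0.4442, 0.0279, 0.0643]
ee_rot: [-180.0, -0.0, 94.5]
wrist_force: [0.6, 0.4, -0.2]
width: 0.267
```

>>> move_arm --series '[0,0,0,0,0,-1,1,0,0,0,0,0,-2,1,0,0,0,0,0,-3,1,0,0,0,0,0,-3,1,0,0,0,0,0,-3,1]'

```text
clock: 6.7
ee_pos: [0.4444, 0.0277, 0.0615]
ee_rot: [180.0, 0.0, 94.5]
wrist_force: [0.2, -0.5, -0.2]
width: 0.262
```

>>> move_arm --series '[0,0,0,0,0,-1,1,0,0,0,0,0,-2,1,0,0,0,0,0,-3,1,0,0,0,0,0,-3,1]'

```text
clock: 7.03
ee_pos: [0.4444, 0.0278, 0.0584]
ee_rot: [180.0, 0.0, 94.5]
wrist_force: [-0.5, -0.7, 3.0]
width: 0.263
```

Contact at 3 N, about 2.5 mm of sink. I'll hold it for a second and look.

>>> move_arm --series '[0,0,0,0,0,0,1,0,0,0,0,0,0,1,0,0,0,0,0,0,1,0,0,0,0,0,0,1,0,0,0,0,0,0,1,0,0,0,0,0,0,1,0,0,0,0,0,0,1,0,0,0,0,0,0,1,0,0,0,0,0,0,1,0,0,0,0,0,0,1]'

```text
clock: 7.87
ee_pos: [0.4444, 0.0277, 0.0584]
ee_rot: [180.0, 0.0, 94.5]
wrist_force: [0.0, -1.8, 4.7]
width: 0.264
```

```bash
python3 - <<'E'
from station import bot,cams
from h import *
s=bot.get_state(); print(s["ee_pos"],s["ee_rot"],s["width"],s["wrist_force"],s["ft_torque"])
c=cams.read_camera("scene"); im=c["image"]
cv2.imwrite("pics/g_scene.png",cv2.resize(im[140:250,280:430],None,fx=5,fy=5,interpolation=cv2.INTER_CUBIC))
c=cams.read_camera("wrist");cv2.imwrite("pics/g_wrist.png",c["image"])
E
```

```text
[0.44435525 0.02773385 0.05841531] [1.79978037e+02 1.74629608e-03 9.45158570e+01] 0.26409564673051494 [ 0.0453376  -1.80231656  4.67221504] [-0.17609277 -0.24531303 -0.037471  ]
```

View pics/g_scene.png

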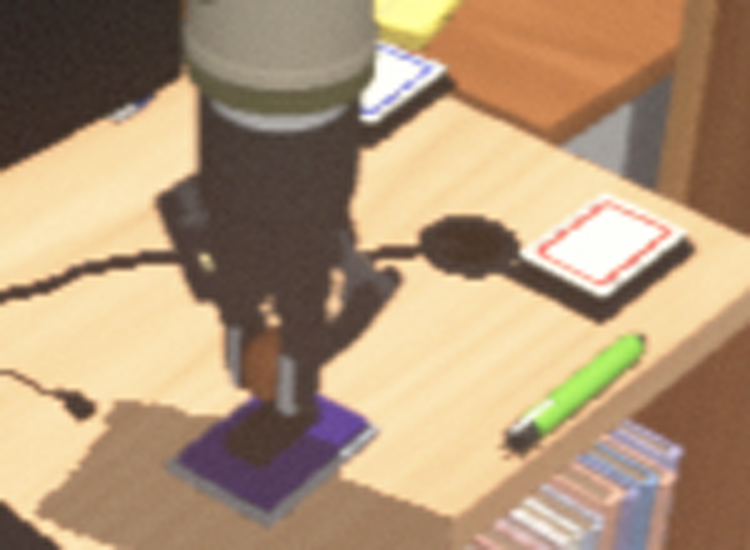

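View pics/g_wrist.png

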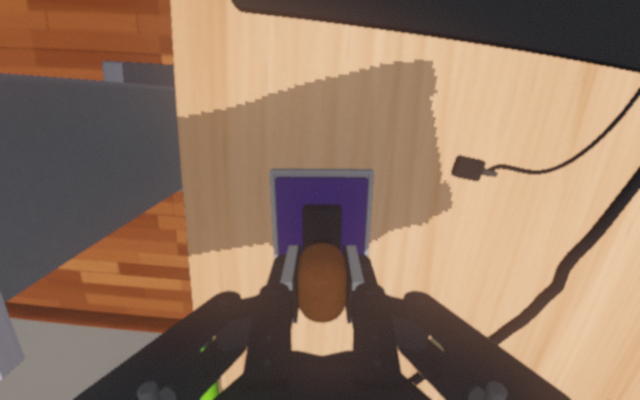

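Inking looks good: flat, centred and 3–4.7 N. Before carrying on, I'll check the shelf panel to the right of the red slip.

```bash
python3 - <<'E'
import cv2
i=cv2.imread("pics/a_scene.png")[0:240,380:540]
cv2.imwrite("pics/h_s.png",cv2.resize(i,None,fx=2.5,fy=2.5,interpolation=cv2.INTER_CUBIC))
i=cv2.imread("pics/a_top.png")[140:320,440:640]
cv2.imwrite("pics/h_t.png",cv2.resize(i,None,fx=3,fy=3,interpolation=cv2.INTER_CUBIC))
i=cv2.imread("pics/c_wrist.png")[180:400,400:640]
cv2.imwrite("pics/h_w.png",cv2.resize(i,None,fx=2.5,fy=2.5,interpolation=cv2.INTER_CUBIC))
E
```

```text
(no output)
```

View pics/h_s.png

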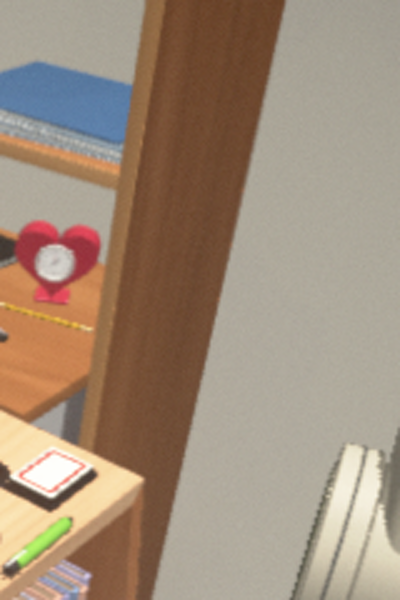

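View pics/h_t.png

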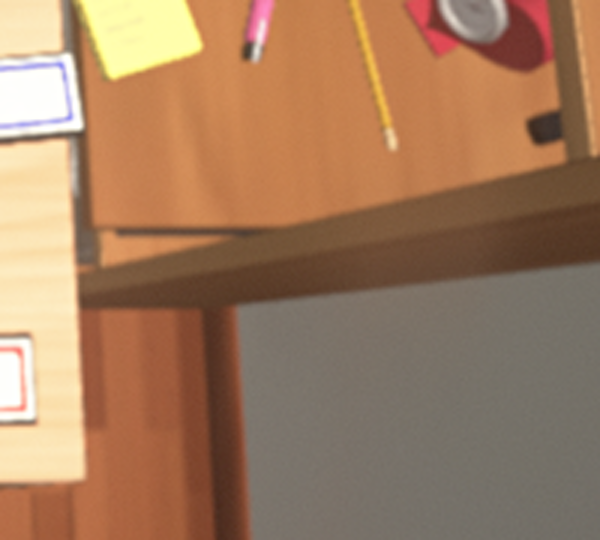

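View pics/h_w.png

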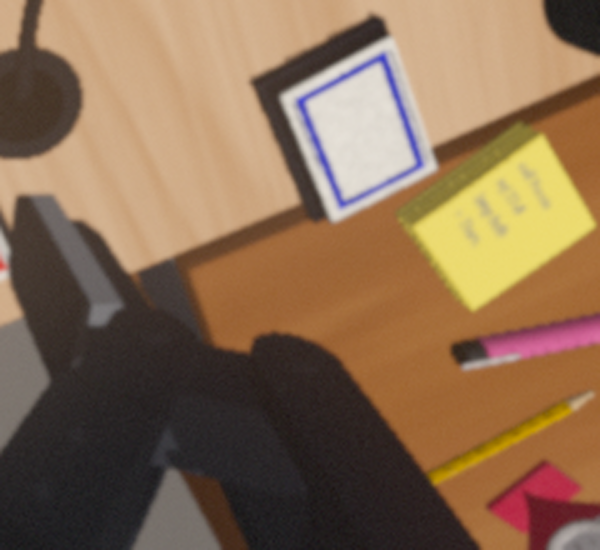

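```bash
python3 - <<'E'
from station import bot,cams
from h import *
np.set_printoptions(precision=4,suppress=True)
c=cams.read_camera("top"); s=cams.read_camera("scene")
f=lambda u,v:(u/3+440,v/3+140)
for z in(0,-.05,-.1,-.3):print(z,"front edge lo corners",toz(c,f(82,278),z),toz(c,f(82,303),z))
print("desk right edge",toz(c,f(80,400),0))
g=lambda u,v:(u/2.5+380,v/2.5)
print("scene front edge hidden by desk at",[toz(s,g(*q),0) for q in[(83,440),(97,450),(143,480),(160,540)]])
W=np.linalg.inv(c["camera_from_world"])
for P in [(.46,-.3),(.48,-.3),(.46,-.33),(.48,-.35)]:
  print(P,[proj(c,np.array([*P,z])).round() for z in(0,.2,.4)],[proj(s,np.array([*P,z])).round() for z in(0,.2,.4)])
print(f(82,278),f(82,303),f(600,155),f(600,200),g(83,440),g(97,450),g(143,0),g(160,0))
print(bot.get_state()["clock"],W[:3,3])
E
```

```text
0 front edge lo corners [ 0.4926 -0.3112  0.    ] [ 0.4743 -0.3102  0.    ]
-0.05 front edge lo corners [ 0.4963 -0.3303 -0.05  ] [ 0.477  -0.3293 -0.05  ]
-0.1 front edge lo corners [ 0.5    -0.3495 -0.1   ] [ 0.4797 -0.3484 -0.1   ]
-0.3 front edge lo corners [ 0.5147 -0.4259 -0.3   ] [ 0.4904 -0.4246 -0.3   ]
desk right edge [ 0.4042 -0.305   0.    ]
scene front edge hidden by desk at [array([ 0.4429, -0.3251,  0.    ]), array([ 0.419 , -0.3189,  0.    ]), array([ 0.3477, -0.3045,  0.    ]), array([ 0.2767, -0.2234,  0.    ])]
(0.46, -0.3) [array([463., 248.]), array([505., 243.]), array([577., 234.])] [array([404., 177.]), array([412., 116.]), array([423.,  41.])]
(0.48, -0.3) [array([463., 238.]), array([504., 231.]), array([575., 219.])] [array([398., 175.]), array([406., 114.]), array([416.,  39.])]
(0.46, -0.33) [array([477., 247.]), array([522., 243.]), array([599., 234.])] [array([409., 173.]), array([418., 112.]), array([429.,  38.])]
(0.48, -0.35) [array([485., 238.]), array([532., 231.]), array([612., 218.])] [array([408., 168.]), array([416., 108.]), array([427.,  35.])]
(467.3333333333333, 232.66666666666669) (467.3333333333333, 241.0) (640.0, 191.66666666666666) (640.0, 206.66666666666669) (413.2, 176.0) (418.8, 180.0) (437.2, 0.0) (444.0, 0.0)
8.0667 [0.4253 0.0378 0.9128]
```

The panel stands at x ≈ 0.475 or more and y ≈ -0.33 or beyond, clear of the gripper at (0.42,-0.22). I'll lift straight up, then carry across.

>>> move_arm --series '[0,0,0,0,0,0,1,0,0,0,0,0,4,1,0,0,0,0,0,14,1,0,0,0,0,0,28,1,0,0,0,0,0,40,1,0,0,0,-1,-6,46,1,0,0,-1,-3,-22,48,1,0,0,-1,-5,-46,48,1,0,0,-2,-7,-74,48,1,0,0,-2,-10,-104,48,1]'

```text
clock: 8.9
ee_pos: [0.4341, -0.0768, 0.1072]
ee_rot: [180.0, 0.0, 92.5]
wrist_force: [0.3, 0.2, -0.7]
width: 0.268
```

>>> move_arm --series '[0,0,0,-3,-28,0,1,0,0,-1,-5,-56,0,1,0,0,-1,-8,-84,0,1,0,0,-1,-10,-108,0,1,0,0,-1,-12,-127,0,1,0,0,-1,-13,-139,0,1,0,0,-1,-13,-143,0,1,0,0,-1,-13,-144,0,1,0,0,-1,-13,-144,0,1,0,0,-1,-13,-144,0,1]'

```text
clock: 9.73
ee_pos: [0.4215, -0.2189, 0.1064]
ee_rot: [180.0, -0.0, 91.6]
wrist_force: [0.7, -0.3, -1.0]
width: 0.267
```

```bash
python3 - <<'E'
from station import bot,cams
from h import *
s=bot.get_state(); print(s["ee_pos"],s["ee_rot"],s["width"],s["wrist_force"],s["ft_torque"])
c=cams.read_camera("wrist");cv2.imwrite("pics/i_wrist.png",c["image"])
cv2.imwrite("pics/i_w.png",cv2.resize(c["image"][130:260,260:385],None,fx=4.5,fy=4.5,interpolation=cv2.INTER_CUBIC))
c=cams.read_camera("scene"); im=c["image"]
cv2.imwrite("pics/i_scene.png",cv2.resize(im[110:230,320:460],None,fx=4,fy=4,interpolation=cv2.INTER_CUBIC))
E
```

```text
[ 0.42154944 -0.2189046   0.1064391 ] [ 1.79991596e+02 -2.31325626e-02  9.16176328e+01] 0.2670658102704949 [ 0.70201022 -0.31611195 -1.04589192] [-0.01415718 -0.07725962 -0.0511424 ]
```

View pics/i_w.png

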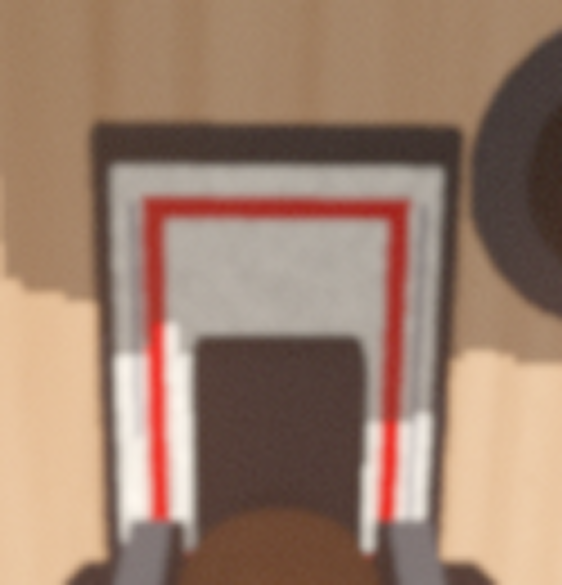

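View pics/i_scene.png

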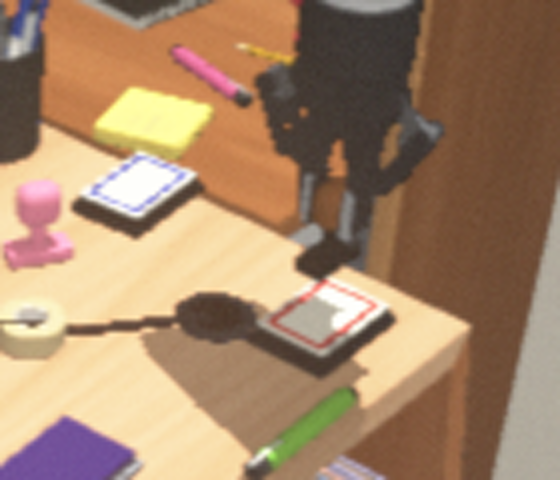

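```bash
python3 - <<'E'
from station import bot,cams
from h import *
np.set_printoptions(precision=4,suppress=True)
s=bot.get_state(); c=cams.read_camera("wrist"); W=wcam(c,s["ee_pos"],s["ee_rot"])
f=lambda u,v:((u+.5)/4.5-.5+260,(v+.5)/4.5-.5+130)
def edge(n,a,b,z,h):
    A=toz(c,f(*a),z,W);B=toz(c,f(*b),z,W);u=(B-A)/np.linalg.norm(B-A); d=np.array([-u[1],u[0],0])
    print(n,np.linalg.norm(A-B),"ang",np.degrees(np.arctan2(u[1],u[0])),"centre",(A+B)/2-d*h)
edge("inner",(164,218),(389,218),.016,.032)
edge("paper",(110,165),(446,166),.016,.041)
a=[toz(c,f(*q),.016,W) for q in[(164,218),(172,515),(389,218),(379,515)]];print("mid bottom",(a[1]+a[3])/2,"mid top",(a[0]+a[2])/2)
edge("base",(195,338),(363,338),s["ee_pos"][2]-.0461,.025)
print(s["ee_pos"])
E
```

```text
inner 0.03835671281972179 ang 1.671133642124534 centre [ 0.4214 -0.2221  0.016 ]
paper 0.056556302344822555 ang 1.4982129955713188 centre [ 0.4215 -0.222   0.016 ]
mid bottom [ 0.4219 -0.2465  0.016 ] mid top [ 0.4204 -0.1901  0.016 ]
base 0.023465020422233404 ang 1.6713381305291064 centre [ 0.4218 -0.2209  0.0603]
[ 0.4215 -0.2191  0.1064]
```

It's aligned: frame centre (0.4214,-0.2221), stamp centre (0.4218,-0.2209), yaw equal. I'll go straight down with -1 mm in y, stopping just above the paper.

>>> move_arm --series '[0,0,0,0,-1,-4,1,0,0,0,0,-1,-13,1,0,0,0,0,-1,-24,1,0,0,0,0,-1,-34,1,0,0,0,0,-1,-40,1,0,0,0,0,-1,-42,1,0,0,0,0,-1,-42,1,0,0,0,0,-1,-42,1]'

```text
clock: 10.55
ee_pos: [0.4213, -0.2212, 0.0643]
ee_rot: [180.0, -0.0, 91.5]
wrist_force: [0.1, -0.3, 0.2]
width: 0.265
```

>>> move_arm --series '[0,0,0,0,0,-1,1,0,0,0,0,0,-2,1,0,0,0,0,0,-3,1,0,0,0,0,0,-4,1,0,0,0,0,0,-4,1,0,0,0,0,0,-4,1]'

```text
clock: 11.05
ee_pos: [0.4214, -0.2214, 0.0606]
ee_rot: [180.0, 0.0, 91.5]
wrist_force: [0.1, -0.5, 1.3]
width: 0.265
```

>>> move_arm --series '[0,0,0,0,0,-1,1,0,0,0,0,0,-2,1,0,0,0,0,0,-2,1,0,0,0,0,0,-2,1]'

```text
clock: 11.38
ee_pos: [0.4214, -0.2214, 0.0585]
ee_rot: [180.0, 0.0, 91.5]
wrist_force: [-0.6, -0.4, 3.9]
width: 0.27
```

```bash
python3 - <<'E'
from station import bot,cams
from h import *
s=bot.get_state(); print(s["ee_pos"],s["ee_rot"],s["width"],s["wrist_force"],s["ft_torque"])
c=cams.read_camera("wrist");cv2.imwrite("pics/j_w.png",cv2.resize(c["image"][130:260,260:385],None,fx=4.5,fy=4.5,interpolation=cv2.INTER_CUBIC))
c=cams.read_camera("scene"); im=c["image"]
cv2.imwrite("pics/j_scene.png",cv2.resize(im[110:230,320:460],None,fx=4,fy=4,interpolation=cv2.INTER_CUBIC))
E
```

```text
[ 0.42143106 -0.22138877  0.05853736] [1.79972067e+02 1.61529555e-02 9.15135710e+01] 0.27019645218690014 [-0.56699406 -0.40694026  3.85182226] [-0.07596176  0.03437194  0.01119402]
```

View pics/j_w.png

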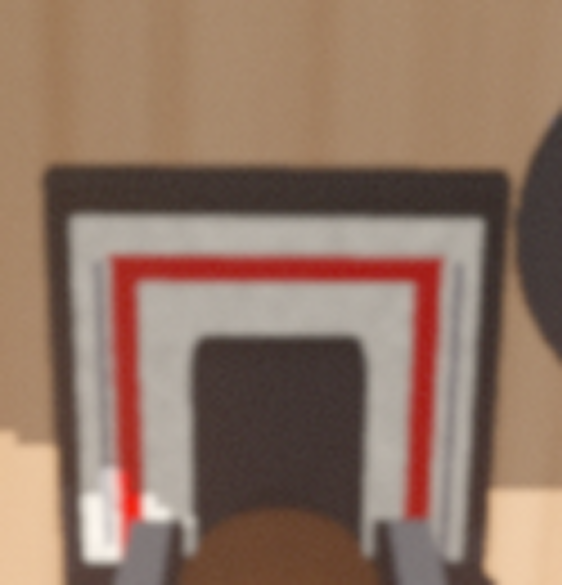

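View pics/j_scene.png

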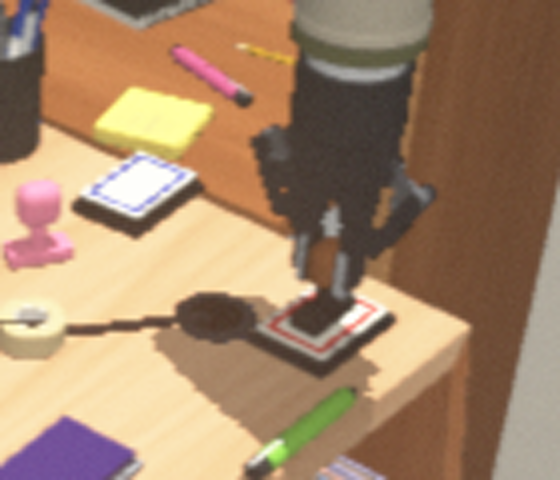

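The stamp sits flat and squarely in the red frame at 3.9 N, with side gaps of about 7 mm. Now I'll hold it for over 3 s.

>>> move_arm --series '[0,0,0,0,0,0,1,0,0,0,0,0,0,1,0,0,0,0,0,0,1,0,0,0,0,0,0,1,0,0,0,0,0,0,1,0,0,0,0,0,0,1,0,0,0,0,0,0,1,0,0,0,0,0,0,1,0,0,0,0,0,0,1,0,0,0,0,0,0,1]'

```text
clock: 12.32
ee_pos: [0.4213, -0.2213, 0.0584]
ee_rot: [180.0, 0.0, 91.5]
wrist_force: [1.7, -1.9, 5.1]
width: 0.266
```

>>> move_arm --series '[0,0,0,0,0,0,1,0,0,0,0,0,0,1,0,0,0,0,0,0,1,0,0,0,0,0,0,1,0,0,0,0,0,0,1,0,0,0,0,0,0,1,0,0,0,0,0,0,1,0,0,0,0,0,0,1,0,0,0,0,0,0,1,0,0,0,0,0,0,1]'

```text
clock: 13.15
ee_pos: [0.4213, -0.2213, 0.0584]
ee_rot: [180.0, 0.0, 91.5]
wrist_force: [3.2, -1.1, 5.4]
width: 0.263
```

>>> move_arm --series '[0,0,0,0,0,0,1,0,0,0,0,0,0,1,0,0,0,0,0,0,1,0,0,0,0,0,0,1,0,0,0,0,0,0,1,0,0,0,0,0,0,1,0,0,0,0,0,0,1,0,0,0,0,0,0,1,0,0,0,0,0,0,1,0,0,0,0,0,0,1]'

```text
clock: 13.98
ee_pos: [0.4212, -0.2212, 0.0583]
ee_rot: [180.0, -0.0, 91.5]
wrist_force: [1.9, -2.0, 4.5]
width: 0.266
```

>>> move_arm --series '[0,0,0,0,0,0,1,0,0,0,0,0,0,1,0,0,0,0,0,0,1,0,0,0,0,0,0,1,0,0,0,0,0,0,1,0,0,0,0,0,0,1,0,0,0,0,0,0,1,0,0,0,0,0,0,1,0,0,0,0,0,0,1,0,0,0,0,0,0,1]'

```text
clock: 14.82
ee_pos: [0.4212, -0.2212, 0.0583]
ee_rot: [180.0, -0.0, 91.5]
wrist_force: [1.7, -1.3, 4.4]
width: 0.265
```

```bash
python3 - <<'E'
from station import bot,cams
import cv2
s=bot.get_state(); print(s["clock"],s["ee_pos"],s["ee_rot"],s["width"],s["wrist_force"],s["ft_torque"])
c=cams.read_camera("scene"); cv2.imwrite("pics/k_scene.png",c["image"])
E
```

```text
14.8167 [ 0.42121151 -0.22122538  0.05832706] [ 1.79994729e+02 -2.01964865e-03  9.15183098e+01] 0.26452822968297635 [ 1.7127016  -1.31194542  4.39276299] [-0.28170396 -0.62540944  0.03900784]
```

View pics/k_scene.png

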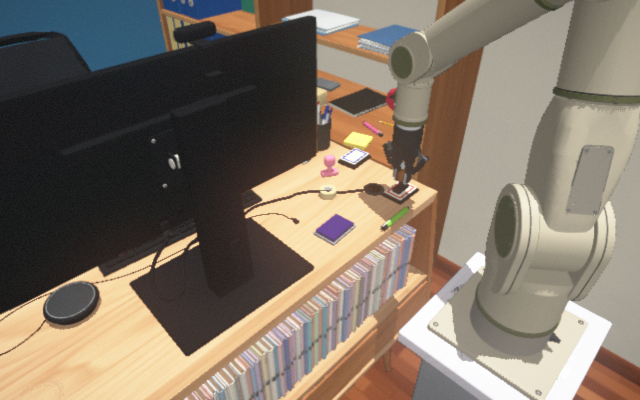

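The stamp is still held in the red frame at (402,192). The marker, tape, pad and blue slip are where they were, so I'm handing in.

```bash
python3 -c "
from station import workorder
print(workorder.job_done())"
```

```text
the job is handed in; nothing more can be done
None
```

The stamp was inked on the purple pad and is now held pressed in the red frame. I handed the job in at about 15 s of the 54 s allowed, with the gripper still holding the stamp.

- **Inking:** I gripped the stamp by its brown knob and pressed it flat near the middle of the purple pad at 3–4.7 N for about a second. I then lifted it straight clear.
- **Stamping:** I set it down in the red frame at the frame's own angle, about 1 mm from the measured centre. It was held at about 4–5.4 N for more than 3 s, and the tool moved less than 0.3 mm in that time.
- **Last checks:** The final pictures showed the stamp square in the frame, about 7 mm in from each side. The marker, tape roll, pink look-alike and blue slip were where they started. I did not look at the eraser again at the end, but the arm never went near it.
- **Disagreements:** The scene camera put the red frame up to 8 mm from where the wrist and top cameras did. I used the wrist camera's close-up. While pressed in the frame, the sideways force reached about 3 N, with no visible tilt or slip.

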